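# Take a probe reading on the bearing pedestal

## Task

First advance the reading counter: swing the sprung lever on its top fully to its stop and let it spring back. Then take the measuring probe out of its stand and press its sprung tip gently, probe square to the face, onto the middle of the collared pad on the bearing pedestal's near shoulder, so that the tip is about half pushed in. Finish while still holding the probe there, and leave the other things on the bench where they are.

Things in the scene. Friction and masses are not known exactly. Their poses are not given: they have to be found in the camera images.
- counter: Reading counter, fixed to the bench: grey box 78x78 mm, 42 mm high, with a strip of four white wheels in its front (-x face). Origin: centre of its underside, on the lever's vertical pivot; z up.
- lever (a joint): Counter lever's angle in rad: 0 at rest (lever points along the counter's -y), grows clockwise seen from above (post moves toward the counter's -x) up to the stop at 0.9. A spring returns it when let go; about 3 N at the post to start it, 6 N at the stop. Steel arm 52 mm long, 12 mm wide, 5 mm thick, its upper face 52.5 mm above the bench.
- lever_post (a point): Centre of the top of the black upright post on the lever's end: post 12 mm in diameter, 50 mm from the pivot, standing 28 mm above the arm; its top is 80.5 mm above the bench. The point moves with the lever; its axes turn with it.
- stand: Probe stand, fixed to the bench: 78 mm square steel foot, black block 50 mm square and 60 mm high with a square pocket 29 mm wide, open at the top. Origin: centre of its underside.
- probe: Probe, tip down in the stand, 160 g: square aluminium body 26x26 mm from 30 to 118 mm along its z, black cap above to 121 mm, below it a steel nose narrowing to 12 mm across at 14 mm, then the sprung tip. Origin: end of the tip when fully out; z from tip to cap, x and y square to its flat sides. In the stand its origin is 10 mm above the bench and the body shows from 60 to 128 mm above the bench.
- probe_tip (a joint): How far the probe's sprung tip is pushed in, m: 0 fully out, 0.012 fully in; takes 1.75 N to start, 350 N/m from there (3.9 N at half, 6 N fully in), hard beyond that.
- probe_end (a point): The end of the probe's tip (rounded, 7 mm in diameter); moves with the tip. Axes as the probe's.
- pedestal: Bearing pedestal, fixed to the bench: grey casting, foot 62 mm (x) by 172 mm (y), round housing of radius 42 mm about a steel shaft along y at 56 mm height, brass nipple on top, two round steel pads 28 mm across, one on each shoulder: the near one (-x side) has a raised collar, the far one (+x) is plain. Origin: centre of its underside.
- spot: The collared pad on the pedestal's near shoulder. Origin: centre of its flat face (dark punch mark), 103 mm above the bench; z is the outward normal of the face, which leans 0.45 rad (26 degrees) from vertical toward the pedestal's -x. Flat face 20 mm across inside a collar 4 mm wide and 2.5 mm high.
- generator_corner (a point): Obstacle, does not move: foot of the nearest upright edge of the generator's case, on the bench; the case is about 0.36 m high (tank and frame to 0.5 m), its front recedes from this edge to the right and its side to the left, and a frame leg stands some 45 mm nearer the robot. It juts between the right and left parts of the bench: cross with the hand drawn in to about 0.37 m from the base axis.
- bearing: Bystander: ball bearing lying flat, 47 mm across, 14 mm high. Origin: centre of its underside.
- grease_tin: Bystander: round tin with lid, 72 mm across, 64 mm high. Origin: centre of its underside.
- spark_plug: Bystander: spark plug lying, 73x20x18 mm. Origin: centre of its underside.
- piston: Bystander: small piston standing on its skirt, 43 mm across, 43 mm high. Origin: centre of its underside.

How it is judged:
By the outcome, as a careful person would: the job done as asked, in the order asked, and still so for the second after the job is handed in, while the arm keeps its last pose, push and grip.
It also fails if it takes over 64 s, if anything falls off the work surface, if the arm or the gripper's body presses on something with over 40 N, if the wrist force passes 120 N, or if a joint passes its speed limit or range.

## Robot

A 6-joint arm with a two-finger parallel gripper is mounted at the origin on a cart in front of the work surface, level with it; the furniture and walls round the work are solid. World frame = base frame: x ahead of the robot, y to its left, z up, the work surface at z = 0. Lengths are in m, angles in degrees, forces in N, time in s.
With the tool pointing down it reaches from about 0.35 to 0.775 m from the base axis. Payload 7.3 kg.
Tool frame: the origin (TCP) lies on the mounting face of the last link; the fingertips stand ahead of it and the grasp point (between the pads) lies 159 mm ahead of it (bot.nose_length is the z of the fingertips in the tool frame, in m); z points along the fingers, y is the line along which they close (so a half turn about z gives the same grasp; the last joint's range is limited). The gripper opens to 92 mm and grips with 3 to 60 N. Pads are 19 mm wide; open, the fingers measure 130 mm over their backs; the gripper's body (75 mm by 190 mm) begins 47 mm behind the grasp point.
Start: joints at [60.39, 19.595, 87.324, -0, 73.075, -8.365], TCP at [0.19, 0.489, 0.405] pointing down, gripper open.
Joint ranges: [-145.02, 145.02], [-44.19, 115.74], [2.07, 154.8], [-57.11, 237.11], [16.16, 152.29], [-177.93, 177.93]. Speed limits (degrees/s): [147.25, 147.25, 180, 180, 180, 180].

## Interface

Orientations are given as [roll, pitch, yaw] about the fixed x, y, z axes, in that order (R = Rz(yaw) Ry(pitch) Rx(roll)).
In Python, from cell import bot gives the robot as it stands.
- The arm moves only by the tool jog_arm, never from a script. Its argument "commands" is a list of rows, each an object of numbers: "x", "y", "z": the shift along the tool's x, y, z in cm; "yaw": the turn about the tool's z in rad. A call has 1 to 10 rows; each row shifts and turns the commanded pose from where the row before left it, along the tool's axes as they then stand; what a row does not reach is not made up. A row lasts 1/8 s, in which the tool goes at most 62.5 mm and 10.7 degrees, less where a joint would pass 70% of its speed; a pose out of reach is approached as far as the arm can. A call with a gripper value outside its range is refused whole. "hand" is the closure, from -1 (fully open) to 1 (shut), set as the call begins (left out, the last holds). The fingers move at their own pace and stop on an object; the grip force is fixed at half the most. Time passes only in rows, so rows that do not move let the fingers close. It gives the time, the measured TCP pose, the force, the opening and the grip force at its end, in the units of the state.
- bot.observe(): the state, without advancing time (a new reading comes with each control period).
- bot.read_camera(name): name is "side" or "top"; returns a dict with "pixels" (384x512x3 uint8, red, green, blue), "fx", "fy", "cx", "cy" (pixels), "k1" (the pictures are not rectified: a ray, as slopes to the right and down, at radius r is drawn at 1 + k1 r^2 times it, then the intrinsics apply), "cam_to_world" (4x4, takes a point from camera to world coordinates). Camera axes: x right, y down, z forward; pixel columns grow to the right and rows downward; lengths in m; the calibration is good to about 2 mm. A picture is of the moment at which its call begins. There is no depth.
- bot.finish_job(): hands the job in; it is judged then, once.
The state is a dict: "clock": time; "joint_positions": joint angles; "joint_velocities": joint speeds; "joint_torque": joint torques, N m; "position": TCP position; "eef_rot": TCP orientation; "ft_force": force on the tool from outside, world axes, zero at the start; "ft_torque": the same for the moment, N m; "finger_gap": finger opening in m; "finger_force": force on a finger pad.
Only numpy, scipy, OpenCV 4.12 (cv2) and the standard library are available. Lean on these libraries where they do the work, as an engineer would, in place of code of your own. Each camera call takes 0.05 s, during which the arm holds its last target. There are 200 camera calls.

## Working session

There is one attempt and no reset: what is moved stays moved. The work goes in short steps, Python scripts to look and compute and a tool call to move; the robot and the scene stay as the last step left them, time stands still between calls to the robot, and variables do not carry over. Pictures are saved under pics/ and viewed, at most 10 in all, crops included, and the job is handed in when it is done.

Besides the shell and the picture viewer there is one more tool, called after ">>>" as name([rows], argument=value, ...), one row to a line, values as JSON. jog_arm: Moves the arm, as the interface text tells. Its arguments: {"type":"object","properties":{"commands":{"type":"array"},"hand":{"type":"number"}},"required":["commands"]}

```bash
ls; mkdir -p pics
python3 - <<'E'
from cell import bot
import cv2,numpy as np
print(bot.observe(), bot.nose_length)
for n in("side","top"):
    c=bot.read_camera(n); cv2.imwrite(f"pics/{n}0.png",cv2.resize(c["pixels"][:,:,::-1],(800,600),interpolation=cv2.INTER_CUBIC)); np.save(f"pics/{n}0.npy",c,allow_pickle=True)
    print({k:v for k,v in c.items() if k!="pixels"})
E
```

```text
pics
{'clock': 0.0, 'joint_positions': array([ 6.03880585e+01,  1.96366310e+01,  8.73774499e+01, -4.22137999e-04,
        7.30759815e+01, -8.36548261e+00]), 'joint_velocities': array([ 0.03390105,  0.03062258,  0.00212992,  0.00827995, -0.00330018,
       -0.0847642 ]), 'joint_torque': array([-3.35123359e-04, -4.31235337e+01, -2.44226933e+01,  7.17120920e-02,
        5.55522332e-02, -2.20040265e-04]), 'position': array([0.19016261, 0.4891997 , 0.40404166]), 'eef_rot': array([-1.79910837e+02, -1.27035447e-02,  1.58753654e+02]), 'ft_force': array([-0.03675716, -0.79491624,  0.40254053]), 'ft_torque': array([ 0.00747857,  0.02201535, -0.00241338]), 'finger_force': 0.0, 'finger_gap': 0.09156664018717425} 0.178
{'fx': 359.7893582252646, 'fy': 359.7893582252646, 'cx': 251.53192846657643, 'cy': 185.28767404708208, 'k1': -0.0015792727967952496, 'cam_to_world': array([[-0.9751097 , -0.13254539,  0.17774362,  0.31630166],
       [-0.22091455,  0.64918615, -0.72784208,  0.83765028],
       [-0.01891658, -0.74899203, -0.66230892,  0.76768363],
       [ 0.        ,  0.        ,  0.        ,  1.        ]])}
{'fx': 382.4730570711991, 'fy': 382.4730570711991, 'cx': 249.86072583358626, 'cy': 192.9708624507459, 'k1': -0.036343311261696806, 'cam_to_world': array([[ 0.02021799, -0.99311029,  0.11542613,  0.37331202],
       [-0.99948984, -0.02293164, -0.02223041,  0.10495666],
       [ 0.02472416, -0.11491779, -0.99306728,  1.27032114],
       [ 0.        ,  0.        ,  0.        ,  1.        ]])}
```

View pics/side0.png

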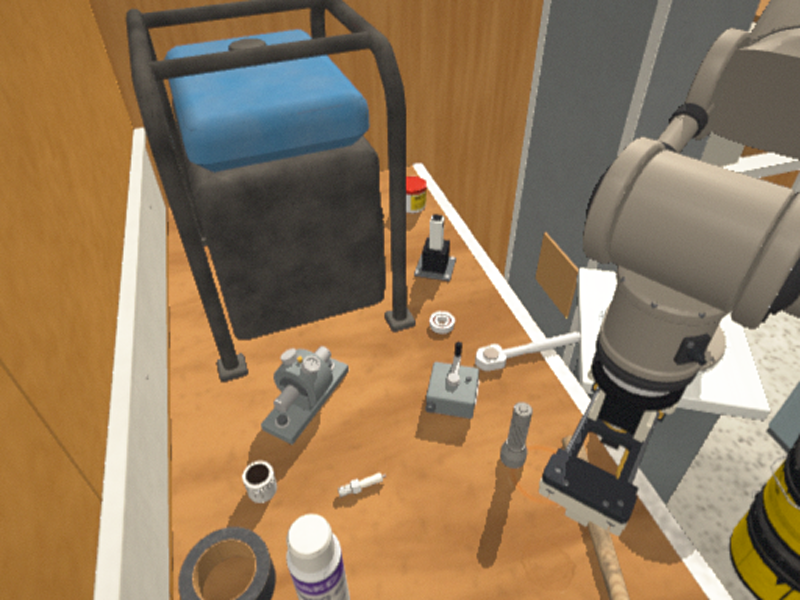

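View pics/top0.png

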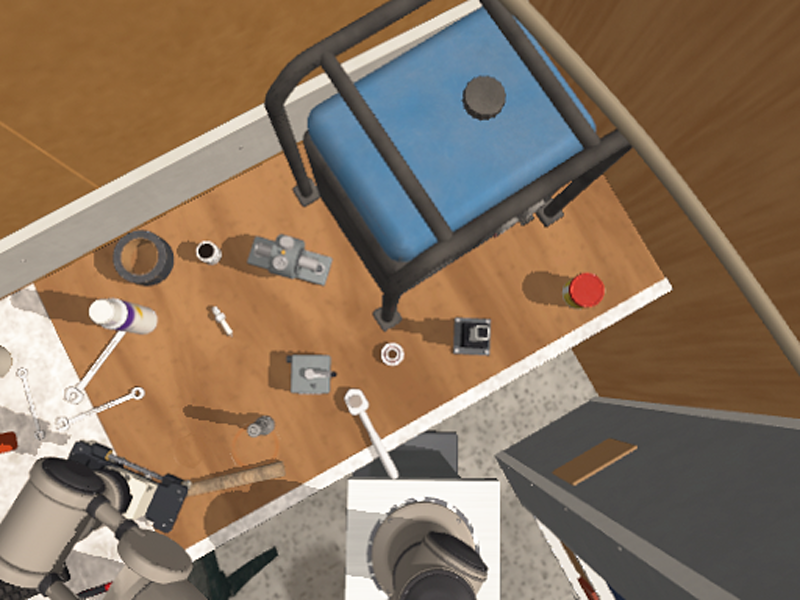

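The side view has the counter at about (452,390), stand and probe at (437,250) and pedestal at (305,390). In the top view they are at (312,373), (472,335) and (290,258). The generator leg is between them at (387,318). I'll zoom in next.

```bash
cat > h.py <<'E'
import numpy as np,cv2
from cell import bot
def load(n): return np.load(f"pics/{n}.npy",allow_pickle=True).item()
def K(c): return np.array([[c["fx"],0,c["cx"]],[0,c["fy"],c["cy"]],[0,0,1]])
def ray(c,uv):
    p=cv2.undistortPoints(np.array([[uv]],float),K(c),np.array([c["k1"],0,0,0,0]))[0,0]
    T=c["cam_to_world"]; d=T[:3,:3]@np.array([*p,1]); return T[:3,3],d/np.linalg.norm(d)
def onz(c,uv,z):
    o,d=ray(c,uv); return o+d*(z-o[2])/d[2]
def tri(c1,u1,c2,u2):
    o1,d1=ray(c1,u1);o2,d2=ray(c2,u2)
    s=np.linalg.lstsq(np.c_[d1,-d2],o2-o1,rcond=None)[0]
    a,b=o1+s[0]*d1,o2+s[1]*d2; return (a+b)/2,np.linalg.norm(a-b)
def proj(c,P):
    T=np.linalg.inv(c["cam_to_world"]); r=cv2.Rodrigues(T[:3,:3])[0]
    return cv2.projectPoints(np.array(P,float).reshape(-1,3),r,T[:3,3],K(c),np.array([c["k1"],0,0,0,0]))[0][:,0]
def tile(c,x0,y0,w,h,s):
    t=cv2.resize(c["pixels"][y0:y0+h,x0:x0+w,::-1],None,fx=s,fy=s,interpolation=cv2.INTER_CUBIC)
    for i in range(0,w,10): cv2.line(t,(int((i+.5)*s),0),(int((i+.5)*s),8 if (x0+i)%10 else 14),(0,255,255),1); cv2.putText(t,str(x0+i),(int((i+.5)*s)+1,22),0,.35,(0,255,255),1)
    for i in range(0,h,10): cv2.line(t,(0,int((i+.5)*s)),(10,int((i+.5)*s)),(0,255,255),1); cv2.putText(t,str(y0+i),(1,int((i+.5)*s)-2),0,.35,(0,255,255),1)
    return t
E
python3 - <<'E'
from h import *
t=load("top0");s=load("side0")
a=np.hstack([tile(t,180,220,40,35,10),tile(t,285,197,40,35,10)])
b=np.hstack([tile(t,150,145,66,40,6),tile(s,164,214,66,42,6)[:240]])
cv2.imwrite("pics/c1.png",np.vstack([a,np.hstack([b,np.zeros((240,8,3),np.uint8)])]))
cv2.imwrite("pics/c2.png",np.hstack([tile(s,268,213,40,60,10),tile(s,260,130,40,60,10)]))
E
```

```text
(no output)
```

View pics/c1.png

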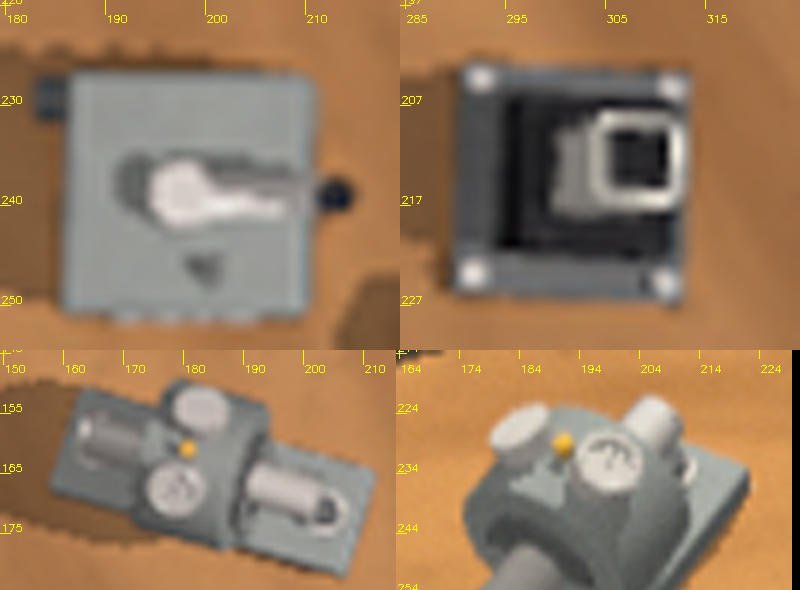

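View pics/c2.png

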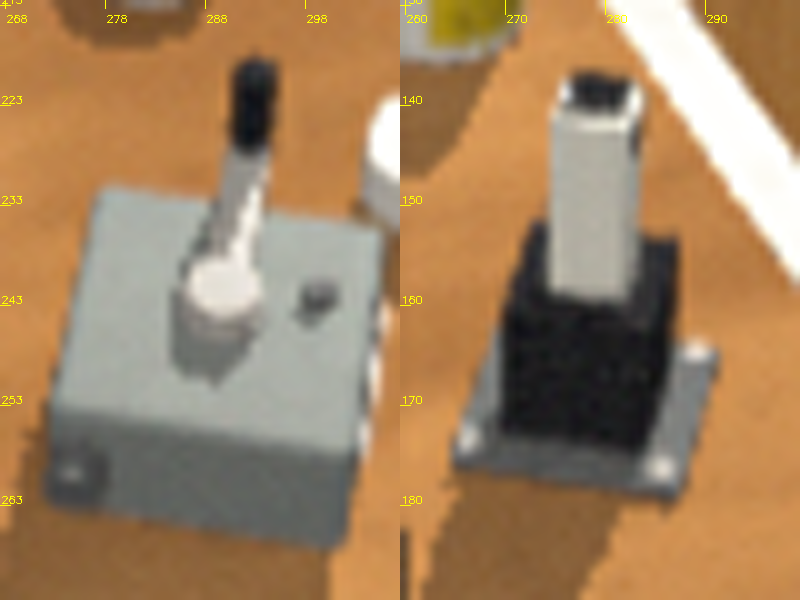

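Zoomed, native pixels:
- **Near pad centre:** top (179.0,167.5), side (199.2,232.2).
- **Post top:** top (213,239), side (293,219.3).
- **Probe cap:** top (308.5,212.5), side (279.5,138.7).

The counter, stand and probe are nearly aligned with the image. Next I triangulate these points.

Run:
```python
from h import *
np.set_printoptions(precision=4,suppress=True)
t=load("top0");s=load("side0")
for n,a,b in [("pad",(179,167.5),(199.2,232.2)),("post",(213,239),(293,219.3)),("hub",(197.7,238.5),(289.7,241)),("cap",(308.5,212.5),(279.5,138.7)),("nipple",(150+188/6-.5,145+98/6-.5),(164+167/6-.5,214+93/6-.5)),("farpad",(150+200/6-.5,145+60/6-.5),(164+124/6-.5,214+82/6-.5))]: print(n,*tri(t,a,s,b))
T=lambda x,y:(180+x/10-.5,220+y/10-.5)
def quad(c,pts,z):
    P=np.array([onz(c,p,z)[:2] for p in pts]); print("centre",P.mean(0),"sides",np.linalg.norm(P-np.roll(P,-1,0),axis=1),"ang",[np.degrees(np.arctan2(*(P[(i+1)%4]-P[i])[::-1])) for i in range(4)])
quad(t,[T(72,73),T(316,77),T(311,317),T(65,312)],.042)
S=lambda x,y:(268+x/10-.5,213+y/10-.5)
quad(s,[S(98,187),S(380,232),S(350,450),S(50,405)],.042)
U=lambda x,y:(285+(x-400)/10-.5,197+y/10-.5)
print("stand");quad(t,[U(458,67),U(692,70),U(683,302),U(455,290)],.006)
V=lambda x,y:(260+(x-400)/10-.5,130+y/10-.5)
print("cap");quad(t,[U(598,110),U(687,112),U(683,208),U(592,203)],.128)
quad(s,[V(565,75),V(640,78),V(636,120),V(552,112)],.128)
W=lambda x,y:(150+x/6-.5,145+(y-350)/6-.5)
print("ped foot");quad(t,[W(78,388),W(375,468),W(345,578),W(52,484)],.012)
```

```text
pad [0.583  0.2995 0.1007] 0.0009154710509330487
post [0.3659 0.1893 0.0787] 0.00025867614399470223
hub [0.3661 0.2396 0.0505] 0.0007180875449804402
cap [ 0.4509 -0.098   0.128 ] 0.0003893316804770487
nipple [0.6044 0.2946 0.1021] 0.0001797688468625808
farpad [0.6254 0.2898 0.0987] 0.00042605996788444247
centre [0.3651 0.2376] sides [0.0778 0.076  0.0779 0.0756] ang [np.float64(-89.69201453408029), np.float64(-179.4213146437361), np.float64(90.03804854929075), np.float64(0.48120276856526195)]
centre [0.3656 0.2425] sides [0.0748 0.0717 0.075  0.0736] ang [np.float64(179.81715204705839), np.float64(90.47133623662594), np.float64(1.2758798207093125), np.float64(-89.69574547404481)]
stand
centre [ 0.4517 -0.097 ] sides [0.0784 0.0773 0.0759 0.074 ] ang [np.float64(-89.46513434286018), np.float64(177.86879367064012), np.float64(88.15916160634295), np.float64(-0.28569919010019484)]
cap
centre [ 0.4517 -0.098 ] sides [0.0269 0.0289 0.0275 0.0281] ang [np.float64(-90.03985858583663), np.float64(177.70507215992828), np.float64(88.06410125449537), np.float64(-3.449785335241921)]
centre [ 0.4509 -0.0957] sides [0.0236 0.0233 0.0263 0.021 ] ang [np.float64(-172.9316716260911), np.float64(95.90966375261723), np.float64(1.6506457285104748), np.float64(-91.2492457637773)]
ped foot
centre [0.6048 0.295 ] sides [0.1718 0.0638 0.1711 0.0559] ang [np.float64(-103.90806207178666), np.float64(166.79381956126514), np.float64(73.42588578285847), np.float64(-12.184179367214664)]
```

Run:
```python
from h import *
np.set_printoptions(precision=4,suppress=True)
t=load("top0");s=load("side0");k=1.5625
q=lambda x,y:(x/k-.2,y/k-.2)
print("legfoot top,side",onz(t,q(386,321),0.0),onz(s,q(400,322),0.0))
print("leg2 side",onz(s,q(232,370),0.0),onz(t,q(307,195),0))
print("case edge",onz(s,q(383,300),0.0),onz(s,q(240,338),0))
print("cyl top",tri(t,q(267,421),s,q(523,409)), "base",onz(s,q(514,462),0))
print("bearing",onz(t,q(392,353),.014),"tin",onz(t,q(586,289),.064),"spanner",onz(t,q(356,400),.01))
print("top frame edge",tri(t,q(390,278),s,q(385,45)))
print("post z=.0805",onz(t,(213,239),.0805),onz(s,(293,219.3),.0805))
print("pad z=.103",onz(t,(179,167.5),.103),onz(s,(199.2,232.2),.103))
print("cap z=.131",onz(t,(308.5,212.5),.131),onz(s,(279.5,138.7),.131))
```

```text
legfoot top,side [0.4796 0.0858 0.    ] [0.4889 0.0831 0.    ]
leg2 side [0.7573 0.2628 0.    ] [0.7514 0.264  0.    ]
case edge [0.5359 0.0285 0.    ] [0.7765 0.1864 0.    ]
cyl top (array([0.2636, 0.3136, 0.0923]), np.float64(0.01772522843475977)) base [0.2544 0.3437 0.    ]
bearing [0.4114 0.072  0.014 ] tin [ 0.5495 -0.3243  0.064 ] spanner [0.3123 0.1449 0.01  ]
top frame edge (array([0.4964, 0.0906, 0.5183]), np.float64(0.01035014658353466))
post z=.0805 [0.3661 0.1891 0.0805] [0.3657 0.191  0.0805]
pad z=.103 [0.5831 0.2992 0.103 ] [0.5817 0.3013 0.103 ]
cap z=.131 [ 0.4509 -0.0974  0.131 ] [ 0.4501 -0.0937  0.131 ]
```

>>> jog_arm([
  {"yaw":-0.185},
  {"yaw":-0.186},
  {"x":-2.6,"y":-3.6},
  {"x":-2.6,"y":-3.6},
  {"x":-2.6,"y":-3.6},
  {"x":-2.6,"y":-3.6},
  {"x":-2.6,"y":-3.6},
  {"x":-2.6,"y":-3.6},
  {"x":-2.6,"y":-3.6},
  {"x":-2.4,"y":-3.8},
], hand=1)

```text
$.commands[0]: bad value
```

>>> jog_arm([
  {"x":0,"y":0,"z":0,"yaw":-0.18},
  {"x":0,"y":0,"z":0,"yaw":-0.18},
  {"x":-2.6,"y":-3.6,"z":0,"yaw":0},
], hand=1)

```text
clock: 0.48
position: [0.2152, 0.4538, 0.4041]
eef_rot: [180.0, -0.0, 179.7]
ft_force: [0.2, -0.6, 0.3]
finger_gap: 0.0667
finger_force: 0.0
```

>>> jog_arm([
  {"x":-2.6,"y":-3.6,"z":0,"yaw":0},
  {"x":-2.6,"y":-3.6,"z":0,"yaw":0},
  {"x":-2.6,"y":-3.6,"z":0,"yaw":0},
  {"x":-2.6,"y":-3.6,"z":0,"yaw":0},
  {"x":-2.6,"y":-3.6,"z":0,"yaw":0},
  {"x":-2.6,"y":-3.6,"z":0,"yaw":0},
  {"x":-2.4,"y":-3.8,"z":0,"yaw":0},
  {"x":0,"y":0,"z":0,"yaw":0},
])

```text
clock: 1.48
position: [0.3942, 0.1952, 0.4044]
eef_rot: [-180.0, -0.0, 179.1]
ft_force: [0.1, 1.1, 0.0]
finger_gap: 0.0004
finger_force: 0.0
```

>>> jog_arm([
  {"x":-0.4,"y":0.4,"z":4,"yaw":0},
  {"x":0,"y":0,"z":4,"yaw":0},
  {"x":0,"y":0,"z":4,"yaw":0},
  {"x":0,"y":0,"z":3,"yaw":0},
  {"x":0,"y":0,"z":1.3,"yaw":0},
  {"x":0,"y":0,"z":0,"yaw":0},
])

```text
clock: 2.22
position: [0.3969, 0.2015, 0.2414]
eef_rot: [-180.0, -0.1, 179.4]
ft_force: [0.1, -0.2, 0.7]
finger_gap: 0.0004
finger_force: 0.0
```

Run:
```python
from h import *
c=bot.read_camera("side");t=bot.read_camera("top")
cv2.imwrite("pics/v1.png",np.hstack([tile(c,240,185,80,100,5),tile(t,160,190,80,100,5)]))
```

```text
(no output)
```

View pics/v1.png

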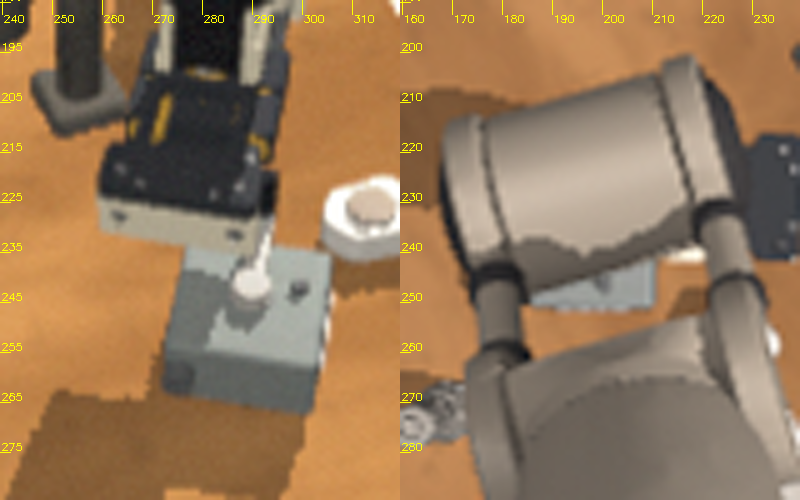

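The side view shows the hand over the counter, with the lever still at rest. The bright arm runs from the hub at (288,242) under the hand. I'm starting the push.

>>> jog_arm([
  {"x":1,"y":0,"z":0,"yaw":0},
  {"x":1,"y":0,"z":0,"yaw":0},
  {"x":1,"y":0,"z":0,"yaw":0},
  {"x":1,"y":0,"z":0,"yaw":0},
  {"x":0.6,"y":0,"z":0,"yaw":0},
  {"x":0,"y":0,"z":0,"yaw":0},
])

```text
clock: 3.08
position: [0.3524, 0.2027, 0.2429]
eef_rot: [179.8, 0.4, 179.4]
ft_force: [8.8, 4.7, -1.9]
finger_gap: 0.0005
finger_force: 4.3
```

>>> jog_arm([
  {"x":0.3,"y":0,"z":0,"yaw":0},
  {"x":0,"y":0,"z":0,"yaw":0},
])

```text
clock: 3.32
position: [0.3502, 0.203, 0.243]
eef_rot: [179.7, 0.6, 179.3]
ft_force: [11.0, 6.7, -4.3]
finger_gap: 0.0007
finger_force: 5.3
```

>>> jog_arm([
  {"x":0.3,"y":0,"z":0,"yaw":0},
  {"x":0,"y":0,"z":0,"yaw":0},
])

```text
clock: 3.58
position: [0.3476, 0.2031, 0.2432]
eef_rot: [179.7, 0.6, 179.3]
ft_force: [12.5, 7.5, -3.8]
finger_gap: 0.0003
finger_force: 5.9
```

>>> jog_arm([
  {"x":0.2,"y":0,"z":0,"yaw":0},
  {"x":0,"y":0,"z":0,"yaw":0},
])

```text
clock: 3.82
position: [0.3451, 0.2027, 0.243]
eef_rot: [179.8, 0.5, 179.4]
ft_force: [9.6, 2.8, 0.7]
finger_gap: 0.0002
finger_force: 4.8
```

>>> jog_arm([
  {"x":0.3,"y":0,"z":0,"yaw":0},
  {"x":0,"y":0,"z":0,"yaw":0},
])

```text
clock: 4.08
position: [0.343, 0.2031, 0.2433]
eef_rot: [179.7, 0.7, 179.3]
ft_force: [12.8, 6.9, -3.8]
finger_gap: 0.0006
finger_force: 7.7
```

>>> jog_arm([
  {"x":0.3,"y":0,"z":0,"yaw":0},
  {"x":0,"y":0,"z":0,"yaw":0},
])

```text
clock: 4.32
position: [0.3411, 0.2036, 0.2435]
eef_rot: [179.6, 0.9, 179.3]
ft_force: [17.5, 10.3, -10.8]
finger_gap: 0.0003
finger_force: 10.8
```

Run:
```python
from h import *
c=bot.read_camera("side");t=bot.read_camera("top")
cv2.imwrite("pics/v2.png",np.hstack([tile(c,240,185,80,100,5),tile(t,160,190,80,100,5)]))
o=bot.observe();print(o["position"],o["ft_force"])
```

```text
[0.34111905 0.20362399 0.24344023] [17.85104948 10.65529497 -9.77518337]
```

View pics/v2.png

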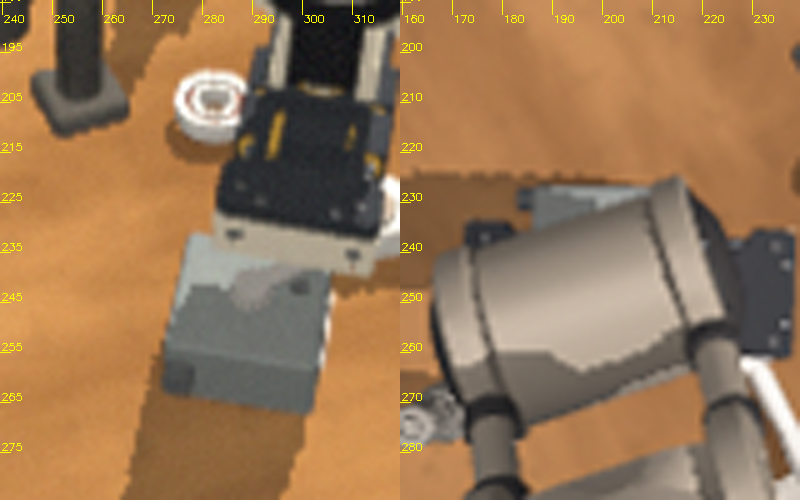

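The lever arm has swung toward (297,237) in the side view, and force is climbing steeply. One more small push should confirm the stop.

>>> jog_arm([
  {"x":0.3,"y":0,"z":0,"yaw":0},
  {"x":0,"y":0,"z":0,"yaw":0},
])

```text
clock: 4.68
position: [0.3393, 0.2042, 0.2436]
eef_rot: [179.5, 1.1, 179.3]
ft_force: [23.2, 14.4, -15.3]
finger_gap: 0.0004
finger_force: 13.9
```

>>> jog_arm([
  {"x":0.2,"y":0,"z":0,"yaw":0},
  {"x":0,"y":0,"z":0,"yaw":0},
])

```text
clock: 4.92
position: [0.3381, 0.2045, 0.2438]
eef_rot: [179.4, 1.3, 179.2]
ft_force: [26.2, 16.1, -19.1]
finger_gap: 0.0004
finger_force: 15.6
```

Lateral friction (fy/fx about 0.6) is close to jamming the post, so I'll follow the arc with some +y.

>>> jog_arm([
  {"x":0,"y":0.4,"z":0,"yaw":0},
  {"x":0,"y":0.4,"z":0,"yaw":0},
  {"x":0,"y":0,"z":0,"yaw":0},
])

```text
clock: 5.3
position: [0.3374, 0.2094, 0.2436]
eef_rot: [180.0, 1.0, 179.6]
ft_force: [28.5, -19.2, -5.9]
finger_gap: 0.0006
finger_force: 18.0
```

>>> jog_arm([
  {"x":0.2,"y":0.4,"z":0,"yaw":0},
  {"x":0,"y":0,"z":0,"yaw":0},
])

```text
clock: 5.55
position: [0.3365, 0.2115, 0.2437]
eef_rot: [-179.8, 1.2, 179.7]
ft_force: [36.3, -42.2, -4.8]
finger_gap: 0.0004
finger_force: 25.3
```

Tangential force is now far above the spring force, so the lever is on its stop. I'm letting it return.

>>> jog_arm([
  {"x":-0.5,"y":-0.8,"z":0,"yaw":0},
  {"x":-1.0,"y":-0.4,"z":0,"yaw":0},
  {"x":-1.3,"y":0,"z":0,"yaw":0},
  {"x":-1.5,"y":0,"z":0,"yaw":0},
  {"x":-1.7,"y":0,"z":0,"yaw":0},
  {"x":-0.5,"y":0,"z":0,"yaw":0},
  {"x":0,"y":0,"z":-4,"yaw":0},
  {"x":0,"y":0,"z":-5,"yaw":0},
  {"x":0,"y":0,"z":-5,"yaw":0},
  {"x":0,"y":0,"z":-2,"yaw":0},
], hand=-1)

```text
clock: 6.8
position: [0.3947, 0.2015, 0.4042]
eef_rot: [179.9, 0.1, 179.4]
ft_force: [0.4, 0.1, -0.6]
finger_gap: 0.0908
finger_force: 0.0
```

>>> jog_arm([
  {"x":3.0,"y":0,"z":0,"yaw":0},
  {"x":0,"y":-5,"z":0,"yaw":0},
  {"x":0,"y":-5,"z":0,"yaw":0},
  {"x":0,"y":-5,"z":0,"yaw":0},
  {"x":0,"y":-5,"z":0,"yaw":0},
  {"x":0,"y":-5,"z":0,"yaw":0},
  {"x":0,"y":-4.7,"z":0,"yaw":0},
  {"x":-4,"y":0,"z":0,"yaw":0},
  {"x":-4,"y":0,"z":0,"yaw":0},
  {"x":0,"y":0,"z":0,"yaw":0},
])

```text
clock: 8.05
position: [0.4432, -0.0962, 0.4007]
eef_rot: [179.9, -0.1, 179.4]
ft_force: [-0.6, -0.4, -0.3]
finger_gap: 0.0918
finger_force: 0.0
```

Run:
```python
from h import *
c=bot.read_camera("side");t=bot.read_camera("top")
np.save("pics/side3.npy",c,allow_pickle=True);np.save("pics/top3.npy",t,allow_pickle=True)
o=bot.observe();print(o["position"],o["eef_rot"],o["joint_positions"])
cv2.imwrite("pics/v3.png",np.hstack([np.vstack([tile(c,268,213,40,30,10),tile(t,180,225,40,30,10)]),tile(c,255,80,40,60,10)]))
```

```text
[ 0.44135455 -0.09583428  0.40090657] [ 1.79920916e+02 -1.51112641e-01  1.79429299e+02] [-2.19957145e+01  1.21360710e+01  9.84156253e+01  1.96508191e-02
  6.96178631e+01 -1.11431781e+02]
```

View pics/v3.png

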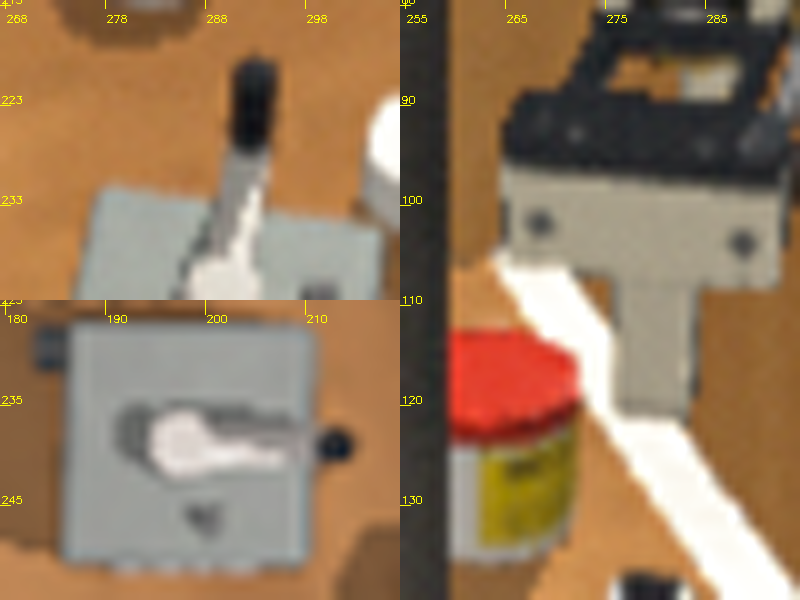

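The lever is back at rest, with the post at (292,223) as before. The +y fingertip's back edge centre is at about (279.7,121) in the side view, which I'll use to check the camera bias.

Run:
```python
from h import *
s=load("side3");o=bot.observe();p=o["position"]
print(p,proj(s,[p+[0,.065,-.178],p+[0.01,.065,-.178]]))
```

```text
[ 0.44135455 -0.09583428  0.40090657] [[279.96379758 124.20736945]
 [276.46442148 123.84510443]]
```

>>> jog_arm([
  {"x":-0.9,"y":-0.1,"z":0,"yaw":-0.01},
  {"x":0,"y":0,"z":4,"yaw":0},
  {"x":0,"y":0,"z":4,"yaw":0},
  {"x":0,"y":0,"z":4,"yaw":0},
  {"x":0,"y":0,"z":2.2,"yaw":0},
  {"x":0,"y":0,"z":0,"yaw":0},
])

```text
clock: 8.9
position: [0.4503, -0.0973, 0.2587]
eef_rot: [179.9, -0.2, 180.0]
ft_force: [0.1, 0.0, -0.2]
finger_gap: 0.092
finger_force: 0.0
```

>>> jog_arm([
  {"x":0,"y":0,"z":0,"yaw":0},
  {"x":0,"y":0,"z":0,"yaw":0},
  {"x":0,"y":0,"z":0,"yaw":0},
  {"x":0,"y":0,"z":0,"yaw":0},
], hand=1)

```text
clock: 9.4
position: [0.451, -0.0975, 0.2601]
eef_rot: [-180.0, 0.0, 180.0]
ft_force: [-0.7, 0.6, 0.3]
finger_gap: 0.0565
finger_force: 0.0
```

>>> jog_arm([
  {"x":0,"y":0,"z":0,"yaw":0},
  {"x":0,"y":0,"z":0,"yaw":0},
  {"x":0,"y":0,"z":0,"yaw":0},
  {"x":0,"y":0,"z":0,"yaw":0},
  {"x":0,"y":0,"z":0,"yaw":0},
])

```text
clock: 10.02
position: [0.4509, -0.0975, 0.2597]
eef_rot: [180.0, -0.0, 180.0]
ft_force: [1.0, -0.3, 0.2]
finger_gap: 0.0261
finger_force: 29.7
```

Probe gripped at 26 mm. The tool can't tilt, so I'll pivot the probe in the grip by pushing its body against the outer top edge of the fixed stand block. I'll use the robot-side face, which is clear of the generator.

>>> jog_arm([
  {"x":0,"y":0,"z":-2,"yaw":0},
  {"x":0,"y":0,"z":-2.5,"yaw":0},
  {"x":0,"y":0,"z":-2.5,"yaw":0},
  {"x":2.5,"y":0,"z":0,"yaw":0},
  {"x":2.5,"y":0,"z":0,"yaw":0},
  {"x":0,"y":0,"z":2,"yaw":0},
  {"x":0,"y":0,"z":2.5,"yaw":0},
  {"x":0,"y":0,"z":1.5,"yaw":0},
  {"x":0,"y":0,"z":0,"yaw":0},
])

```text
clock: 11.15
position: [0.4005, -0.0973, 0.2689]
eef_rot: [179.9, -0.1, 180.0]
ft_force: [-0.8, 0.3, -1.7]
finger_gap: 0.0259
finger_force: 29.7
```

>>> jog_arm([
  {"x":-1.0,"y":0,"z":0,"yaw":0},
  {"x":-0.6,"y":0,"z":0,"yaw":0},
  {"x":-0.4,"y":0,"z":0,"yaw":0},
  {"x":0,"y":0,"z":0,"yaw":0},
])

```text
clock: 11.65
position: [0.4201, -0.0973, 0.2699]
eef_rot: [180.0, -0.3, -180.0]
ft_force: [-8.7, -0.7, 3.4]
finger_gap: 0.0262
finger_force: 30.0
```

>>> jog_arm([
  {"x":-0.4,"y":0,"z":0,"yaw":0},
  {"x":-0.4,"y":0,"z":0,"yaw":0},
  {"x":0,"y":0,"z":0,"yaw":0},
])

```text
clock: 12.02
position: [0.428, -0.0973, 0.2699]
eef_rot: [180.0, -0.3, -180.0]
ft_force: [-8.2, -1.6, 2.6]
finger_gap: 0.0259
finger_force: 30.0
```

Run:
```python
from h import *
c=bot.read_camera("side")
np.save("pics/side4.npy",c,allow_pickle=True)
cv2.imwrite("pics/v4.png",tile(c,250,110,60,75,8))
```

```text
(no output)
```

View pics/v4.png

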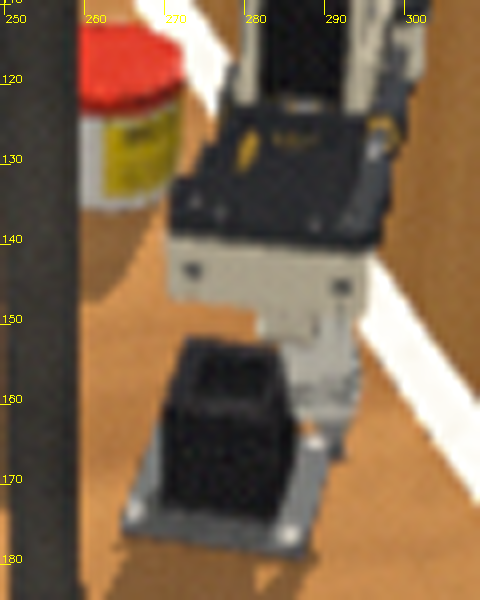

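The probe is pivoting as planned: the body leans over the block edge near (290,157), at a steady 8 N or so. Continuing.

>>> jog_arm([
  {"x":-0.4,"y":0,"z":0,"yaw":0},
  {"x":-0.4,"y":0,"z":0,"yaw":0},
  {"x":-0.1,"y":0,"z":0,"yaw":0},
  {"x":0,"y":0,"z":0,"yaw":0},
])

```text
clock: 12.58
position: [0.4366, -0.0973, 0.2694]
eef_rot: [179.9, -0.4, -180.0]
ft_force: [-9.4, -1.7, -0.9]
finger_gap: 0.0263
finger_force: 30.0
```

>>> jog_arm([
  {"x":1.0,"y":0,"z":0,"yaw":0},
  {"x":2.5,"y":0,"z":0,"yaw":0},
  {"x":0.8,"y":0,"z":-4,"yaw":0},
  {"x":0,"y":0,"z":-5,"yaw":0},
  {"x":0,"y":0,"z":-4,"yaw":0},
  {"x":0,"y":0,"z":0,"yaw":0},
])

```text
clock: 13.32
position: [0.3955, -0.0976, 0.403]
eef_rot: [-179.8, 0.5, 180.0]
ft_force: [1.2, 1.0, -1.7]
finger_gap: 0.0259
finger_force: 30.0
```

>>> jog_arm([
  {"x":0,"y":0,"z":0,"yaw":0.18},
  {"x":0,"y":0,"z":0,"yaw":0.18},
  {"x":0,"y":0,"z":0,"yaw":0.18},
  {"x":0,"y":0,"z":0,"yaw":0.18},
  {"x":0,"y":0,"z":0,"yaw":0.18},
  {"x":0,"y":0,"z":0,"yaw":0.18},
  {"x":0,"y":0,"z":0,"yaw":0.18},
  {"x":0,"y":0,"z":0,"yaw":0.18},
  {"x":0,"y":0,"z":0,"yaw":0.18},
  {"x":0,"y":0,"z":0,"yaw":0.18},
])

```text
clock: 14.58
position: [0.3947, -0.0973, 0.3987]
eef_rot: [-179.9, -0.0, 76.5]
ft_force: [-0.4, -0.4, -1.5]
finger_gap: 0.0259
finger_force: 30.0
```

>>> jog_arm([
  {"x":0,"y":0,"z":0,"yaw":0.18},
  {"x":0,"y":0,"z":0,"yaw":0.18},
  {"x":0,"y":0,"z":0,"yaw":0.18},
  {"x":0,"y":0,"z":0,"yaw":0.18},
  {"x":0,"y":0,"z":0,"yaw":0.18},
  {"x":0,"y":0,"z":0,"yaw":0.18},
  {"x":0,"y":0,"z":0,"yaw":0.18},
  {"x":0,"y":0,"z":0,"yaw":0.17},
  {"x":0,"y":0,"z":0,"yaw":0},
])

```text
clock: 15.7
position: [0.3948, -0.0973, 0.3989]
eef_rot: [-180.0, 0.1, -5.0]
ft_force: [-0.4, -0.2, -1.3]
finger_gap: 0.0259
finger_force: 30.0
```

>>> jog_arm([
  {"x":-2.8,"y":0,"z":0,"yaw":0},
  {"x":-0.44,"y":-5,"z":0,"yaw":0},
  {"x":-0.44,"y":-5,"z":0,"yaw":0},
  {"x":-0.44,"y":-5,"z":0,"yaw":0},
  {"x":-0.44,"y":-5,"z":0,"yaw":0},
  {"x":-0.44,"y":-5,"z":0,"yaw":0},
  {"x":-0.44,"y":-5,"z":0,"yaw":0},
  {"x":0,"y":0,"z":0,"yaw":0.15},
])

```text
clock: 16.7
position: [0.3669, 0.209, 0.3991]
eef_rot: [-180.0, 0.0, -13.4]
ft_force: [0.1, -0.4, -1.9]
finger_gap: 0.0255
finger_force: 30.0
```

>>> jog_arm([
  {"x":3.3,"y":-3.45,"z":0,"yaw":0},
  {"x":3.3,"y":-3.45,"z":0,"yaw":0},
  {"x":3.3,"y":-3.45,"z":0,"yaw":0},
  {"x":3.3,"y":-3.45,"z":0,"yaw":0},
  {"x":0,"y":0,"z":0,"yaw":0},
  {"x":0,"y":0,"z":0,"yaw":0},
])

```text
clock: 17.45
position: [0.528, 0.3088, 0.3986]
eef_rot: [179.9, 0.1, -13.6]
ft_force: [0.2, 0.3, -1.3]
finger_gap: 0.0263
finger_force: 30.0
```

Run:
```python
from h import *
c=bot.read_camera("side");t=bot.read_camera("top")
np.save("pics/side5.npy",c,allow_pickle=True);np.save("pics/top5.npy",t,allow_pickle=True)
o=bot.observe();print(o["position"],o["eef_rot"])
G=o["position"]-[0,0,.159]
n=np.array([-.423,.1015,.9]);print(proj(c,[G,G-n*.0907,G+n*.03]),proj(t,[G-n*.0907]))
cv2.imwrite("pics/v5.png",tile(c,165,165,80,75,8)[:600])
```

```text
[0.52763151 0.30858133 0.39974495] [ 1.79983013e+02  2.93510938e-02 -1.36332922e+01]
[[214.59354995 196.10387201]
 [203.06470843 216.70128937]
 [218.864802   188.47304759]] [[175.65638336 169.77311592]]
```

View pics/v5.png

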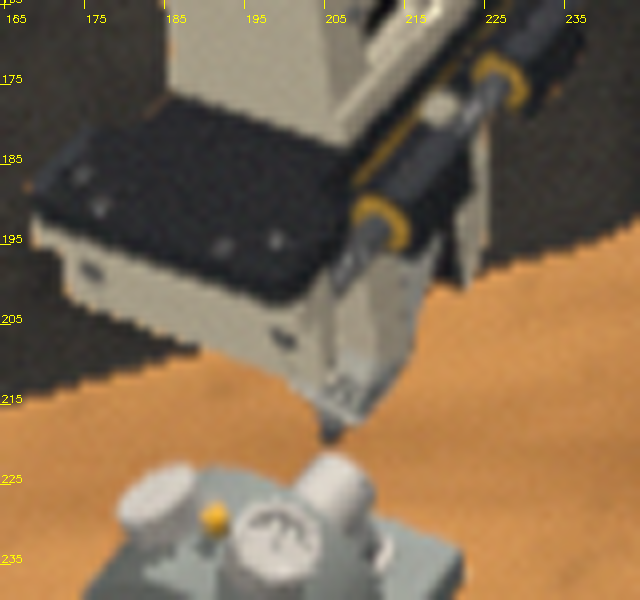

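The tip end shows at about (205.7,219.1), close above the pad at (199.5,232), and the body's lower right corner is at about (216,207.6). I'll compare these with what different tilts predict.

Run:
```python
from h import *
np.set_printoptions(precision=1,suppress=True)
c=load("side5");G=np.array([0.5276,0.3086,0.3997-.159])
ya=np.radians(-13.6);ex=np.array([np.cos(ya),np.sin(ya),0]);ey=np.array([-np.sin(ya),np.cos(ya),0]);ez=np.array([0,0,1.])
for th in(20,22,24,26):
    a=np.radians(th);u=-np.sin(a)*ex+np.cos(a)*ez;m=np.cos(a)*ex+np.sin(a)*ez
    P=lambda z,x,y:G+(z-90.7)/1e3*u+x/1e3*m+y/1e3*ey
    print(th,proj(c,[P(0,0,0),P(14,0,0),P(30,-13,13),P(30,-13,-13),P(30,13,13),P(118,-13,13)]).ravel())
print(proj(c,[G,G+[0,0,.02]]))
cv2.imwrite("pics/v6.png",tile(c,192,180,40,50,12)[:600])
```

```text
20 [206.3 218.9 207.5 215.6 210.7 218.6 216.6 211.1 201.1 212.5 219.5 195.6]
22 [205.2 218.2 206.6 215.  209.9 218.2 215.8 210.7 200.3 211.9 219.8 196. ]
24 [204.1 217.4 205.6 214.3 209.1 217.8 215.  210.3 199.6 211.2 220.1 196.3]
26 [203.  216.6 204.6 213.7 208.3 217.3 214.2 209.9 198.9 210.6 220.4 196.7]
[[214.6 196.1]
 [213.8 189.2]]
```

View pics/v6.png

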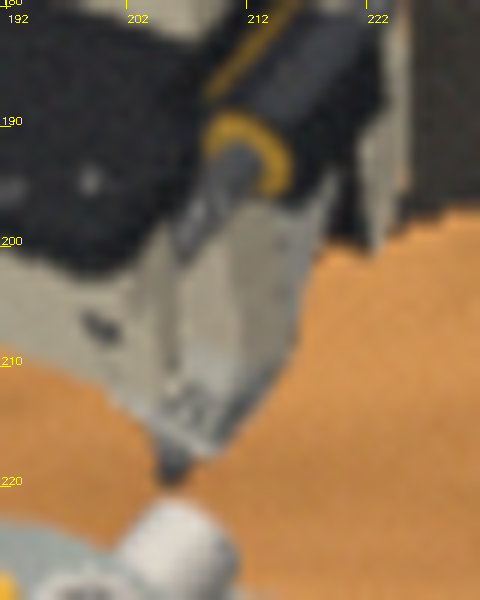

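The body corner suggests about 24°, the tip about 21°. To cancel camera bias I'll measure the tip numerically at two tool yaws half a turn apart.

```bash
cat >> h.py <<'E'
def show(c,x0,y0,w,h):
    p=c["pixels"][y0:y0+h,x0:x0+w].astype(int); d=p[...,0]-p[...,2]
    print("R-B from u",x0)
    for i in range(h): print(y0+i,*["%3d"%v for v in d[i]])
E
python3 - <<'E'
from h import *
show(load("side5"),198,208,18,15)
E
```

```text
R-B from u 198
208  29  27  14  14  25  30  32  24  24  27  24  27  30  30  23  23  24  22
209  31  31  28  31  29  30  28  28  21  22  15  20  26  25  23  23  20  25
210  35  29  26  30  29  31  32  26  18  21  19  14  16  13  16  13  14  43
211  66  51  38  27  27  31  30  27  24  19  16  15  16  14   8   6  22  97
212 116 110  81  33  26  26  29  26  26  14  11  12  16  11   6   7  55 124
213 121 125 115  58  30  16  24  15  11  11   9   9  12   4   4  33  99 126
214 123 122 125 111  77  32  14   9  10  10   7  12   7   4  29  79 120 123
215 120 119 122 124 118  91  28  13  14  12   8  10   1  21  77 115 122 122
216 117 115 116 118 122 118  66  11  12  12  12  10  10  61 115 121 122 119
217 117 114 115 120 116 118  78  12   7  10  22  19  40 107 119 118 117 117
218 120 117 115 113 117 117 108  19   0  13  64  75 105 119 117 115 118 115
219 114 114 114 115 117 118  95  22   5  52 107 112 115 116 114 117 115 115
220 112 116 113 114 116 116 109  62  52  89 114 118 117 118 117 117 119 116
221 113 114 115 115 118 114  99  71  72  83 104 115 117 119 119 115 117 115
222 112 116 112 119 112  93  45  19  19  35  61  94 112 118 118 118 116 115
```

>>> jog_arm([
  {"x":0,"y":0,"z":0,"yaw":-0.18},
  {"x":0,"y":0,"z":0,"yaw":-0.18},
  {"x":0,"y":0,"z":0,"yaw":-0.18},
  {"x":0,"y":0,"z":0,"yaw":-0.18},
  {"x":0,"y":0,"z":0,"yaw":-0.18},
  {"x":0,"y":0,"z":0,"yaw":-0.18},
  {"x":0,"y":0,"z":0,"yaw":-0.18},
  {"x":0,"y":0,"z":0,"yaw":-0.18},
  {"x":0,"y":0,"z":0,"yaw":-0.18},
])

```text
clock: 18.68
position: [0.5276, 0.3085, 0.4005]
eef_rot: [180.0, -0.0, 79.5]
ft_force: [-0.5, 0.4, -1.6]
finger_gap: 0.0261
finger_force: 30.0
```

>>> jog_arm([
  {"x":0,"y":0,"z":0,"yaw":-0.18},
  {"x":0,"y":0,"z":0,"yaw":-0.18},
  {"x":0,"y":0,"z":0,"yaw":-0.18},
  {"x":0,"y":0,"z":0,"yaw":-0.18},
  {"x":0,"y":0,"z":0,"yaw":-0.18},
  {"x":0,"y":0,"z":0,"yaw":-0.18},
  {"x":0,"y":0,"z":0,"yaw":-0.18},
  {"x":0,"y":0,"z":0,"yaw":-0.18},
  {"x":0,"y":0,"z":0,"yaw":0},
  {"x":0,"y":0,"z":0,"yaw":0},
])

```text
clock: 19.92
position: [0.528, 0.3087, 0.4002]
eef_rot: [180.0, 0.0, 161.4]
ft_force: [-0.3, 1.4, -0.9]
finger_gap: 0.026
finger_force: 30.0
```

Run:
```python
from h import *
c=bot.read_camera("side");np.save("pics/side6.npy",c,allow_pickle=True)
o=bot.observe();print(o["position"],o["eef_rot"])
show(c,214,203,22,20)
```

```text
[0.52810769 0.30879631 0.40007959] [1.79979303e+02 1.87524450e-02 1.61467531e+02]
R-B from u 214
203  23  17  17  16  18  14  15  16  13  14  14  15  13  23  97 121 124 119 122 123 120 119
204  19  16  15  15  16  16  14  11  15  14  15  13  13  19  72 117 121 121 123 123 121 121
205  22  16  15  16  15  16  15  15  15  14  13  12  13  17  56 115 123 122 124 120 123 123
206  22  13  14  14  14  15  16  13  16  14  14  15  11  14  20  99 124 125 124 124 125 124
207  23  14  15  15  15  15  17  14  15  12  13  16  11  12  18  60 115 130 124 125 125 124
208  23  14  15  15  16  16  15  17  17  12  14  16  12  12  12  22  92 126 126 125 126 125
209  22  17  15  14  14  15  15  14  14  15  13  14  16  13  14  12  42 118 128 124 125 124
210  22  17  14  13  17  16  15  13  16  13  15  16  14  15  13  12  32 106 126 125 126 125
211  35  14  14  16  15  16  15  15  14  16  15  14  14  15  14  10  14  58 123 126 124 123
212  77  22  14  14  14  16  17  15  16  15  14  13  16  15   9   7   5  32 108 124 124 124
213 115  28  15  15  15  16  18  17  15  13  14  12  12   8  10   7   6  13  90 119 121 118
214 122  37  15  16  14  17  17  14  17  15  15  14   8  10   8  10  10  12  94 120 120 121
215 122  55  12  11  14  13  16  14  15  16  13   7   8   9  10  15   9  14  62 110 120 122
216 124 105  20  11   9   8   9  10  10  10   6   8   9   7  10   6   9  17  53 112 122 119
217 120 101  40   9   9  11  14  11  10  11  10  12  11  13  11  11  12  25  89 117 122 121
218 119 117  62  20  10  11   8   9   8   9   9   7  10   8  11  11  26  71 117 120 121 121
219 118 115  91  46  10   8  10  10  11  11  11  10   7   8  13  17  69 114 118 117 122 118
220 117 120 116  89  30  12  12  11  12   9   9   8  10  14  12  17 109 120 117 116 116 118
221 117 119 118 112  72  30  29  18  21  17  16  15  16  13   9  14 107 118 115 111 115 116
222 118 119 119 120 114  97  89  58  53  25  14  12  15  10   9  13  84 117 116 113 117 116
```

Run:
```python
from h import *
show(load("side6"),216,219,24,16)
# predicted tip silhouette bottom for both yaws
for yaw,s in((-13.6,1),(161.5-180+180,1)):
    for th in(18,20,22,24,26):
        ya=np.radians(yaw);ex=np.array([np.cos(ya),np.sin(ya),0]);a=np.radians(th)
        u=-np.sin(a)*ex+np.array([0,0,np.cos(a)])
        G=np.array([.5279,.3087,.2409]);c=load("side6")
        C=G-u*(.0907-.0035);b=-c["cam_to_world"][:3,1]  # up in image
        ctr=proj(c,[C])[0];d=np.linalg.norm(C-c["cam_to_world"][:3,3]);print(yaw,th,"centre",ctr.round(1),"r px",round(c["fx"]*.0035/d,2),"tip",proj(c,[G-u*.0907,G-u*.077]).round(1).ravel())
```

```text
R-B from u 216
219  91  46  10   8  10  10  11  11  11  10   7   8  13  17  69 114 118 117 122 118 118 119 116 115
220 116  89  30  12  12  11  12   9   9   8  10  14  12  17 109 120 117 116 116 118 119 116 115 112
221 118 112  72  30  29  18  21  17  16  15  16  13   9  14 107 118 115 111 115 116 115 114 111 111
222 119 120 114  97  89  58  53  25  14  12  15  10   9  13  84 117 116 113 117 116 115 112 116 113
223 118 119 119 119 119 118 115  73  26   9   8   8   7  10  67 116 117 118 116 116 117 115 115 115
224 122 120 118 119 122 122 123 119  81  14   7   7   5  10  70 117 117 116 116 117 118 115 117 116
225 118 116 118 119 122 125 122 127 116  43  16   7   5  13  80 117 119 119 118 117 117 119 115 114
226 119 118 122 121 120 120 116 121 123  96  61  21   0   7  62 116 117 116 119 118 117 120 112 115
227 120 121 119 120 122 121 118 119 119 121 115  63   6   2  51 117 120 121 119 119 119 118 116 112
228 124 125 122 124 124 124 121 123 121 123 125  84  19   0  28 116 120 119 117 118 117 117 118 116
229 123 126 128 123 121 122 123 125 125 125 126 123  71  39  66 118 122 122 122 120 1
[... 514 characters left out ...]

-13.6 18 centre [207.6 218.7] r px 1.49 tip [207.3 219.6 208.3 216.3]
-13.6 20 centre [206.5 218. ] r px 1.49 tip [206.2 218.8 207.4 215.6]
-13.6 22 centre [205.4 217.3] r px 1.49 tip [205.1 218.1 206.4 215. ]
-13.6 24 centre [204.3 216.6] r px 1.49 tip [203.9 217.4 205.4 214.4]
-13.6 26 centre [203.2 215.9] r px 1.49 tip [202.8 216.6 204.5 213.7]
161.5 18 centre [227.3 226.8] r px 1.53 tip [227.8 228.  225.9 223.4]
161.5 20 centre [228.3 227. ] r px 1.53 tip [228.9 228.2 226.8 223.6]
161.5 22 centre [229.3 227.2] r px 1.54 tip [229.9 228.3 227.7 223.7]
161.5 24 centre [230.3 227.3] r px 1.54 tip [231.  228.5 228.6 223.8]
161.5 26 centre [231.3 227.4] r px 1.55 tip [232.  228.6 229.4 223.8]
```

Half-turn comparison: Δu is 23.0 px, which puts the tilt at about 21.1° with no u bias. I need about 4.7° more and will get it the same way against the counter's plain +x top edge, which is fixed and nearby.

>>> jog_arm([
  {"x":0,"y":0,"z":0,"yaw":0.18},
  {"x":0,"y":0,"z":0,"yaw":0.18},
  {"x":0,"y":0,"z":0,"yaw":0.18},
  {"x":0,"y":0,"z":0,"yaw":0.18},
  {"x":0,"y":0,"z":0,"yaw":0.18},
  {"x":0,"y":0,"z":0,"yaw":0.18},
  {"x":0,"y":0,"z":0,"yaw":0.18},
  {"x":0,"y":0,"z":0,"yaw":0.18},
  {"x":0,"y":0,"z":0,"yaw":0.18},
])

```text
clock: 21.1
position: [0.5283, 0.3089, 0.3998]
eef_rot: [-180.0, -0.0, 68.3]
ft_force: [-0.6, -1.0, -2.1]
finger_gap: 0.0258
finger_force: 30.0
```

>>> jog_arm([
  {"x":0,"y":0,"z":0,"yaw":0.18},
  {"x":0,"y":0,"z":0,"yaw":0.18},
  {"x":0,"y":0,"z":0,"yaw":0.18},
  {"x":0,"y":0,"z":0,"yaw":0.18},
  {"x":0,"y":0,"z":0,"yaw":0.18},
  {"x":0,"y":0,"z":0,"yaw":0.18},
  {"x":0,"y":0,"z":0,"yaw":0.12},
  {"x":0,"y":0,"z":0,"yaw":0},
])

```text
clock: 22.1
position: [0.5283, 0.3089, 0.3997]
eef_rot: [-180.0, 0.0, 0.0]
ft_force: [-0.6, 0.2, -1.0]
finger_gap: 0.0258
finger_force: 30.0
```

>>> jog_arm([
  {"x":-3.5,"y":2.4,"z":0,"yaw":0},
  {"x":-3.5,"y":2.4,"z":0,"yaw":0},
  {"x":-3.0,"y":2.2,"z":0,"yaw":0},
  {"x":0,"y":0,"z":4,"yaw":0},
  {"x":0,"y":0,"z":4,"yaw":0},
  {"x":0,"y":0,"z":4,"yaw":0},
  {"x":0,"y":0,"z":2.4,"yaw":0},
  {"x":0,"y":0,"z":0,"yaw":0},
])

```text
clock: 23.1
position: [0.428, 0.2387, 0.2545]
eef_rot: [179.9, 0.2, 0.1]
ft_force: [-0.2, 0.5, -1.2]
finger_gap: 0.0258
finger_force: 30.0
```

>>> jog_arm([
  {"x":-1.2,"y":0,"z":0,"yaw":0},
  {"x":-0.8,"y":0,"z":0,"yaw":0},
  {"x":0,"y":0,"z":0,"yaw":0},
])

```text
clock: 23.48
position: [0.4078, 0.239, 0.2567]
eef_rot: [-180.0, -0.1, 0.1]
ft_force: [-0.6, 0.7, -0.9]
finger_gap: 0.026
finger_force: 30.0
```

>>> jog_arm([
  {"x":-0.6,"y":0,"z":0,"yaw":0},
  {"x":0,"y":0,"z":0,"yaw":0},
])

```text
clock: 23.72
position: [0.4021, 0.2389, 0.2559]
eef_rot: [-180.0, 0.0, 0.1]
ft_force: [0.3, -0.6, -1.0]
finger_gap: 0.0259
finger_force: 30.0
```

>>> jog_arm([
  {"x":-0.3,"y":0,"z":0,"yaw":0},
  {"x":0,"y":0,"z":0,"yaw":0},
])

```text
clock: 23.98
position: [0.3993, 0.2389, 0.2557]
eef_rot: [180.0, 0.0, 0.0]
ft_force: [-0.5, 0.1, -1.8]
finger_gap: 0.026
finger_force: 30.0
```

>>> jog_arm([
  {"x":-0.2,"y":0,"z":0,"yaw":0},
  {"x":0,"y":0,"z":0,"yaw":0},
])

```text
clock: 24.22
position: [0.3973, 0.2389, 0.2557]
eef_rot: [-180.0, 0.0, 0.0]
ft_force: [-0.1, 0.3, -1.5]
finger_gap: 0.0257
finger_force: 30.0
```

>>> jog_arm([
  {"x":-0.2,"y":0,"z":0,"yaw":0},
  {"x":0,"y":0,"z":0,"yaw":0},
])

```text
clock: 24.48
position: [0.3953, 0.2389, 0.2557]
eef_rot: [-180.0, 0.0, 0.0]
ft_force: [0.5, 0.6, -3.1]
finger_gap: 0.0259
finger_force: 30.0
```

>>> jog_arm([
  {"x":-0.2,"y":0,"z":0,"yaw":0},
  {"x":0,"y":0,"z":0,"yaw":0},
])

```text
clock: 24.72
position: [0.3936, 0.2389, 0.2559]
eef_rot: [-180.0, -0.1, 0.0]
ft_force: [1.3, 0.4, -1.3]
finger_gap: 0.0256
finger_force: 30.0
```

>>> jog_arm([
  {"x":-0.2,"y":0,"z":0,"yaw":0},
  {"x":0,"y":0,"z":0,"yaw":0},
])

```text
clock: 24.98
position: [0.3925, 0.239, 0.2562]
eef_rot: [-179.9, -0.2, 0.1]
ft_force: [6.4, -1.7, -3.0]
finger_gap: 0.0259
finger_force: 30.0
```

>>> jog_arm([
  {"x":-0.2,"y":0,"z":0,"yaw":0},
  {"x":0,"y":0,"z":0,"yaw":0},
])

```text
clock: 25.22
position: [0.3913, 0.2391, 0.2565]
eef_rot: [-179.9, -0.4, 0.1]
ft_force: [9.1, -1.0, -3.5]
finger_gap: 0.026
finger_force: 30.0
```

>>> jog_arm([
  {"x":-0.25,"y":0,"z":0,"yaw":0},
  {"x":-0.2,"y":0,"z":0,"yaw":0},
  {"x":0,"y":0,"z":0,"yaw":0},
])

```text
clock: 25.6
position: [0.3868, 0.2392, 0.2566]
eef_rot: [-179.9, -0.4, 0.1]
ft_force: [8.3, -0.6, -3.1]
finger_gap: 0.0257
finger_force: 30.0
```

>>> jog_arm([
  {"x":2,"y":0,"z":0,"yaw":0},
  {"x":3,"y":0,"z":0,"yaw":0},
  {"x":0,"y":0,"z":-4,"yaw":0},
  {"x":0,"y":0,"z":-5,"yaw":0},
  {"x":0,"y":0,"z":-5.4,"yaw":0.12},
  {"x":3.3,"y":-2.5,"z":0,"yaw":0.12},
  {"x":3.3,"y":-2.5,"z":0,"yaw":0},
  {"x":2,"y":-2,"z":0,"yaw":0},
  {"x":0,"y":0,"z":0,"yaw":0},
  {"x":0,"y":0,"z":0,"yaw":0},
])

```text
clock: 26.85
position: [0.5322, 0.2908, 0.3992]
eef_rot: [179.9, 0.1, -13.7]
ft_force: [-0.4, 0.3, -1.3]
finger_gap: 0.0264
finger_force: 30.0
```

Run:
```python
from h import *
c=bot.read_camera("side");np.save("pics/side7.npy",c,allow_pickle=True)
o=bot.observe();print(o["position"],o["eef_rot"])
yaw=o["eef_rot"][2]
for th in(20,22,24,26,28):
        ya=np.radians(yaw);ex=np.array([np.cos(ya),np.sin(ya),0]);a=np.radians(th)
        u=-np.sin(a)*ex+np.array([0,0,np.cos(a)])
        G=o["position"]-[0,0,.159]
        C=G-u*(.0907-.0035);print(th,"centre",proj(c,[C])[0].round(1))
q=proj(c,[C])[0].astype(int)
show(c,q[0]-7,q[1]-7,20,14)
```

```text
[0.53207037 0.29069829 0.39954126] [ 1.79959135e+02  6.76496940e-02 -1.36995730e+01]
20 centre [207.2 212.4]
22 centre [206.1 211.7]
24 centre [205.1 211. ]
26 centre [204.  210.3]
28 centre [203.  209.5]
R-B from u 195
202  30  27  37  32  30  30  29  28  28  29  29  26  16  25  21  25  28  29  22  23
203   8  14  44  31  26  29  29  31  32  29  32  19  18  23  15  16  18  21  20  33
204   7   6  19   9  10  23  25  28  28  31  30  19  22  18  15  13  12   9  13  80
205   8   3  14   9  17  26  19  18  23  26  26  23  16  12  14  15  10   6  38 116
206  12  25  61  64  69  72  34  14  13  13  15  16  12   9  11  10   5  30  94 123
207  63  81 120 124 124 121  87  40  13   9  13  13  12  10   6   4  26  76 116 125
208 125 123 121 125 123 124 119 100  22  11  15  10  12  10   7  19  81 117 128 124
209 122 120 121 121 121 119 118 113  32   8  12  14  12   9  16  61 119 122 125 123
210 118 117 117 120 117 119 121 117  59  10   2   7  22  24  60 115 126 123 122 124
211 118 118 117 118 118 124 122 120  45   1   5  36  72  80 116 126 123 125 126 126
212 118 120 117 119 122 120 121 121  57  13  29  98 120 124 122 125 124 126 122 123
213 117 117 119 121 121 121 120 122  97  64  77 120 124 124 123 123 123 126 126 124
214 118 117 120 118 119 120 118 120 118 116 119 122 122 122 124 119 124 122 122 123
215 117 120 118 120 123 121 122 123 122 121 117 121 122 118 120 122 122 120 119 124
```

Tip centre is now at (204.2,211.4), a tilt of about 25.6° against the 25.8° wanted. I'll approach the pad along its normal.

>>> jog_arm([
  {"x":-0.98,"y":-2.06,"z":0,"yaw":0},
  {"x":0,"y":0,"z":2,"yaw":0},
  {"x":0.43,"y":0,"z":0.9,"yaw":0},
  {"x":0.43,"y":0,"z":0.9,"yaw":0},
  {"x":0.43,"y":0,"z":0.9,"yaw":0},
  {"x":0,"y":0,"z":0,"yaw":0},
  {"x":0,"y":0,"z":0,"yaw":0},
])

```text
clock: 27.78
position: [0.5409, 0.3102, 0.353]
eef_rot: [-180.0, -0.0, -13.7]
ft_force: [-0.8, 0.6, -2.4]
finger_gap: 0.026
finger_force: 30.0
```

Run:
```python
from h import *
np.set_printoptions(precision=4,suppress=True)
c=bot.read_camera("side");np.save("pics/side8.npy",c,allow_pickle=True)
o=bot.observe();print(o["position"],o["eef_rot"],o["ft_force"])
n=np.array([-.4215,.102,.901]);G=o["position"]-[0,0,.159]
print("tip",G-.0907*n,proj(c,[G-.0872*n]),proj(c,[[.5825,.2996,.103]]))
p=c["pixels"][222:242,192:214].astype(int).sum(2)//3
for i in range(20): print(222+i,*["%3d"%v for v in p[i]])
```

```text
[0.5408 0.3102 0.3532] [-179.9663   -0.03    -13.7138] [-0.5706  0.6151 -1.6344]
tip [0.579  0.301  0.1124] [[200.1965 229.0264]] [[199.0962 231.6377]]
222 153 153 152 141 141 146 129 136 129 119 135 154 153 148 150 149 119 122 119 117 115 129
223 152 152 148  96  92 119 137 150 137 121 132 157 160 154 146 142 114 127 124 123 129 133
224 151 153 151 123  94  97 133 152 143 121 123 150 163 159 140 121 116 150 134 128 134 136
225 153 150 154 153 135 135 150 153 144 119 121 131 149 147 123 110 135 170 138 134 135 140
226 156 152 154 153 145 150 150 151 149 114 144 140 115 105  96 127 162 163 141 124 137 136
227 162 158 155 157 164 156 154 152 147 121 162 124  98  84 107 163 166 146 125 112 137 136
228 168 160 158 171 188 172 158 144 144 120 135 129 109  93 143 165 151 127 111 129 142 141
229 155 151 168 192 182 152 130  99 119 108 159 165 127 128 162 152 131 111 114 150 155 151
230 116 121 179 198 162 155 151  98  72  85 129 166 157 145 151 138 111 102 108 138 160 167
231  91 117 188 194 197 197 193 145 104 125 136 170 175 145 139 130 105 103 108 117 153 172
232 112 139 171 185 200 202 
[... 191 characters left out ...]
 202 200 200 197 176 137 127 125 123 119  94  84 177 198
235 139 121 129 164 191 199 188 193 204 203 196 187 149 130 125 125 120 117 112 115 193 172
236 112 119 122 120 148 172 156 170 207 196 179 168 142 127 124 122 117 115 109 124 152 153
237 110 111 116 119 123 126 139 154 153 143 128 124 127 121 120 115 115 109 107 101 118 156
238 109 100 110 114 111 112 113 112  98 103  96 122 124 120 116 113 111 107  99  98 127 158
239 107 104 103 104 107 107 103 100  95  94  95 121 122 116 113 110 106 102  99  93 108 158
240 102 102 103 103 100 101 100  99  98  92  94 116 117 112 110 108 100  98  93  82  88 153
241 105 103 103 100 100  99  95  97  95  91  97 113 113 109 106 100 100  92  86  78  82 148
```

>>> jog_arm([
  {"x":0.09,"y":0,"z":0.36,"yaw":0},
  {"x":0.17,"y":0,"z":0.36,"yaw":0},
  {"x":0,"y":0,"z":0,"yaw":0},
])

```text
clock: 28.2
position: [0.5433, 0.3095, 0.3451]
eef_rot: [180.0, 0.0, -13.7]
ft_force: [0.7, -0.2, -1.3]
finger_gap: 0.0259
finger_force: 30.0
```

>>> jog_arm([
  {"x":0.04,"y":0,"z":0.09,"yaw":0},
  {"x":0,"y":0,"z":0,"yaw":0},
])

```text
clock: 28.45
position: [0.5436, 0.3096, 0.3448]
eef_rot: [-180.0, -0.0, -13.7]
ft_force: [-0.3, 0.5, -0.9]
finger_gap: 0.0258
finger_force: 30.0
```

>>> jog_arm([
  {"x":0.04,"y":0,"z":0.09,"yaw":0},
  {"x":0,"y":0,"z":0,"yaw":0},
])

```text
clock: 28.7
position: [0.544, 0.3095, 0.3439]
eef_rot: [-180.0, 0.0, -13.7]
ft_force: [-0.5, 0.4, 0.6]
finger_gap: 0.0259
finger_force: 30.0
```

>>> jog_arm([
  {"x":0.04,"y":0,"z":0.09,"yaw":0},
  {"x":0,"y":0,"z":0,"yaw":0},
])

```text
clock: 28.95
position: [0.5444, 0.3094, 0.3428]
eef_rot: [-180.0, 0.0, -13.7]
ft_force: [-1.2, -0.1, 0.9]
finger_gap: 0.0255
finger_force: 30.0
```

>>> jog_arm([
  {"x":0.09,"y":0,"z":0.18,"yaw":0},
  {"x":0.09,"y":0,"z":0.18,"yaw":0},
  {"x":0,"y":0,"z":0,"yaw":0},
  {"x":0,"y":0,"z":0,"yaw":0},
])

```text
clock: 29.45
position: [0.546, 0.309, 0.3392]
eef_rot: [-180.0, 0.0, -13.7]
ft_force: [-2.8, 0.4, 1.1]
finger_gap: 0.0258
finger_force: 30.0
```

Run:
```python
from h import *
np.set_printoptions(precision=4,suppress=True)
F=[]
for i in range(6):
    c=bot.read_camera("side");o=bot.observe();F.append(o["ft_force"])
print(np.mean(F,0),np.std(F,0),o["position"],o["ft_torque"])
np.save("pics/side9.npy",c,allow_pickle=True)
p=c["pixels"][220:240,192:212].astype(int).sum(2)//3
for i in range(20): print(220+i,*["%3d"%v for v in p[i]])
n=np.array([-.4215,.102,.901]);G=o["position"]-[0,0,.159]
print(proj(c,[G-(.0907-.006-.0035)*n]))
```

```text
[-3.2894  0.7058  1.4129] [0.4287 0.5666 0.2345] [0.5461 0.309  0.3392] [0.167  1.0004 0.0312]
220  49  44  48  44  35  28  53  88  81  89  92 113 141 129 119 118 119 121 121 126
221  37  46  41  35  28  39  90 119  94  91 106 142 149 137 122 119 121 119 121 131
222  38  41  37  36  37  58 115 119  99 103 142 149 149 148 123 121 122 122 116 130
223  73  54  51  56  54  90 120 122 105 127 148 147 148 148 122 118 117 118 107 129
224 130 101 102 113  97 117 121 120 125 147 147 149 148 147 122 122 121 119 129 136
225 156 149 150 154 138 124 124 119 124 149 148 151 149 147 132 119 121 120 112 133
226 154 139 139 142 132 127 138 122 122 155 161 152 149 150 142 124 121 121 122 124
227 150 128 102 102 120 140 149 129 123 155 157 165 156 141 142 129 124 124 119 113
228 153 148 125  96 115 147 150 131 119 132 139 152 147 123 111 135 138 125 111 130
229 150 153 151 137 148 155 152 131 119 134 120 121 120  93 108 146 130 110 111 149
230 137 144 152 143 155 151 149 138 116 133 120 113  96 101 138 136 116 100 108 134
231 100 119 163 148 155 156 153 143 140 149 134 106  98 116 135 130 107 104 112 114
232 114 138 173 176 181 175 154 136 125 158 146 117 152 140 137 131 118 114 110 106
233 138 128 159 196 200 195 152 121 131 167 171 164 183 143 133 130 125 124 100  86
234 143 124 138 184 189 192 144 140 192 201 200 197 178 135 128 126 126 121  91  86
235 137 124 129 158 145 165 140 141 193 194 197 187 149 129 128 123 120 119 112 115
236 113 117 122 121 132 134 137 134 157 166 177 167 141 127 122 120 118 116 111 122
237 109 108 122 121 123 122 139 132 127 133 126 128 123 121 118 118 113 110 103 101
238 109 101 110 117 113 111 115 110  95 101  96 120 123 118 117 115 111 104 101  98
239 106 102 104 108 108 107 102  95  97  96  97 121 120 115 115 109 103  99  97  90
[[199.6234 231.0084]]
```

>>> jog_arm([
  {"x":-0.05,"y":0,"z":0.02,"yaw":0},
  {"x":0,"y":0,"z":0,"yaw":0},
  {"x":0,"y":0,"z":0,"yaw":0},
])

```text
clock: 30.12
position: [0.5458, 0.309, 0.3391]
eef_rot: [-180.0, -0.0, -13.7]
ft_force: [-3.0, -0.1, 1.9]
finger_gap: 0.0258
finger_force: 30.0
```

Run:
```python
from h import *
np.set_printoptions(precision=4,suppress=True)
F=[]
for i in range(10):
    c=bot.read_camera("side");o=bot.observe();F.append(o["ft_force"])
print(np.mean(F,0),o["position"],o["eef_rot"],o["finger_gap"],o["clock"])
t=c["pixels"][130:146,:].shape
p0=load("side0")["pixels"][213:245,270:300].astype(int);print("counter diff",abs(c["pixels"][225:245,285:300].astype(int)-load("side3")["pixels"][225:245,285:300]).mean())
```

```text
[-2.6752  0.6138  1.7815] [0.5457 0.309  0.3391] [-179.9905   -0.0125  -13.703 ] 0.026093480429921056 30.625
counter diff 3.2655555555555558
```

```bash
python3 -c "
from cell import bot
print(bot.finish_job())"
```

```text
the job is handed in; nothing more can be done
None
```

I handed the job in at about 31 s: the lever was swung to its stop and sprang back, and the probe is held on the collared pad at about 26°, tip about half in (5.5–6.7 mm by position and force). While confirming the stop I pushed the post with the fingers at about 55 N, above the 40 N limit for the arm and gripper body, and I don't know if fingers count towards it.

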